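Turn the counter carousel until the bell is at the front

ROBOT

A 7-joint arm with a two-finger parallel gripper is mounted at the origin on a cart in front of the work surface, level with it; the furniture and walls round the work are solid. World frame = base frame: x ahead of the robot, y to its left, z up, the work surface at z = 0. Lengths are in m, angles in rad, forces in N, time in s.
With the tool pointing down it reaches from about 0.4 to 0.85 m from the base axis. Payload 6.9 kg.
Tool frame: the origin (TCP) lies midway between the tips of the shut fingers; the grasp point (between the pads) lies behind it (ctrl.pinch_z is the z of the grasp point in the tool frame, in m); z points along the fingers, y is the line along which they close (so a half turn about z gives the same grasp; the last joint's range is limited). The gripper opens to 85 mm and grips with 20 to 120 N. Pads are 22 mm wide; open, the fingers measure 114 mm over their backs; the gripper's body (76 mm by 85 mm) begins 54 mm behind the grasp point. The pads swing forward as they close: fully open they stand 13 mm farther back than shut.
Start: joints at [1.319, 0.507, -0.238, 1.5, 0.126, 1.149, -0.155], TCP at [0.218, -0.586, 0.231] pointing down, gripper open.
Joint ranges: [-3.08, 3.08], [-0.24, 2.05], [-1.43, 1.35], [0, 2.5], [-1.52, 4.66], [0.17, 1.96], [-2.89, 2.89]. Speed limits (rad/s): [2.39, 2.39, 3.14, 3.14, 3.14, 3.14, 3.14].

INTERFACE

Orientations are given as a unit quaternion [w, x, y, z].
In Python, from station import ctrl, get_state, vision, ticket, models gives the robot as it stands. Calls block until the motion is done:
- ctrl.movep(position, orientation): joint-space move of the TCP to a pose.
- ctrl.movel(position, frame=None, max_speed=0.15): straight line of the TCP; frame=None keeps the orientation; max_speed is the mean speed in m/s.
- ctrl.set_joints(angles): joint-space move.
- ctrl.ungrasp() and ctrl.close_gripper(force=None): open the fingers fully, or close them until they stop; force is the grip in N (None keeps the last).
- ctrl.pause(seconds).
- ctrl.ik(position, orientation): joint angles nearest the present ones, or None.
- get_state(): the state.
- vision.grab_frame(name): name is "side" or "top" or "wrist"; returns (picture, depth): 480x640x3 uint8, blue, green, red; 480x640 float32, m along the optical axis (not along the pixel's ray), 0 where there is no reading.
- vision.camera_info(name): a dict with "mtx" (3x3 intrinsics, pixels), "R" (3x3) and "t" (3): a world point X has camera coordinates R X + t; the wrist camera has in their place "hand_eye" (4x4, takes a point from camera to tool coordinates, whose origin is the TCP and whose axes are the flange's). Camera axes: x right, y down, z forward; pixel columns grow to the right and rows downward; lengths in m; the calibration is good to about 2 mm. A picture is of the moment at which its call begins: read the wrist's pose just before it. camera_info takes no time and is no camera call.
A pose or a line that the arm cannot do raises ctrl.Unreachable and nothing moves.
- ticket.close_job(): hands the job in; it is judged then, once.
Trained networks look in the newest picture that a camera, given by its name, has taken for a name from the list of things; names that differ only in an ending like _2 or _b are one class to them, and where a whole thing is asked for, a point or a joint stands for the part that bears it (a point fixed in the world has none). Each returns a list of dicts, best first, with "p" (0 to 1); they miss things now and then, are a little off and sometimes report something else, mostly with a low value. They report only what shows in the picture. A call takes as long as a camera call. They do not tell look-alikes from the thing itself.
- models.recognise(camera, target): "point" ([column, row] in pixels, amid what is visible of it).
- models.masks_of(camera, target): "mask" (480x640 bool, what is visible of it) and "point" ([column, row] in pixels, amid what is visible of it).
The state is a dict: "time": time; "qpos": joint angles; "qd": joint speeds; "tau": joint torques, N m; "tcp_pos": TCP position; "eef_rot": TCP orientation; "contact_force": force on the tool from outside, world axes, zero at the start; "wrist_torque": the same for the moment, N m; "width": finger opening in m; "gripper_force": force on a finger pad.
Only numpy, scipy, OpenCV 4.12 (cv2) and the standard library are available. Lean on these libraries where they do the work, as an engineer would, in place of code of your own. Each camera call takes 0.05 s, during which the arm holds its last target. There are 200 camera calls.

TASK

Turn the counter carousel by pushing gently against its rim or rim pegs until the service bell stands at the front, centred on the pointer that sticks out from under the disc, and leave it resting there. Do not touch or lift any of the four things standing on the carousel; they ride round with it and stay upright, and leave the tin and jars beside it where they are.

Things in the scene. Friction and masses are not known exactly. Their poses are not given: they have to be found in the camera images.
- carousel: Foot of the counter carousel: dark wood, fixed to the worktop, does not turn. Origin: on the turning axis, at worktop height; z up. Its pointer, a flat tongue 26 mm wide, 10 mm high, with a rounded end and a small brass stud, sticks out from under the disc along the foot's -x axis, its end 193 mm from the axis: this is the carousel's front.
- disc_centre (a point): Centre of the top of the carousel's light wooden disc: radius 145 mm, top 28 mm above the worktop. Six upright round pegs, 14 mm thick (heads 16 mm), stand on it 60 degrees apart on a circle of 135 mm radius, their tops 72 mm above the worktop. The things on the disc reach at most 110 mm from the axis and 100 mm above the worktop.
- disc (a joint): Turn of the disc on its foot, rad, counterclockwise from above; more than half a turn is free either way. At 0 one peg stands over the pointer (on the foot's -x side), the others every 60 degrees from it. Light friction: about 1 N at a peg keeps it turning, and it stops within a few degrees when a slow push ends.
- service_bell: The service bell: a white dome with a small knob on top and a black foot, 81 mm across, 64 mm tall. Origin: centre of its underside; z up. It is loose and rides on the disc by friction, its underside 28 mm above the worktop.
- dough_timer: Kitchen timer: a cream round drum with a bar grip on top, 68 mm across, 64 mm tall. Origin: centre of its underside; z up. It is loose and rides on the disc by friction, its underside 28 mm above the worktop.
- rubber_stamp: Rubber stamp: wooden block 30 x 62 mm with a turned wooden handle, 72 mm tall. Origin: centre of its underside; z up. It is loose and rides on the disc by friction, its underside 28 mm above the worktop.
- bottle_stopper: Bottle stopper: brown turned peg shape with a narrower neck, 38 mm across, 57 mm tall. Origin: centre of its underside; z up. It is loose and rides on the disc by friction, its underside 28 mm above the worktop.
- pea_tin: Bystander: food tin, 75 mm across, 58 mm tall, standing on the worktop beside the carousel. Origin: centre of its underside.
- jam_jar: Bystander: short round jar with a screw lid, 62 mm across, 86 mm tall, on the worktop beside the carousel. Origin: centre of its underside.
- honey_jar: Bystander: taller jar with a screw lid, 58 x 62 mm, 99 mm tall, on the worktop beside the carousel. Origin: centre of its underside.
Things that resemble listed ones, but are neither listed nor needed, are in the scene too. Leave any red look-alike of the dough_timer alone.

How it is judged:
At the end, for the whole second after the job is handed in: Bell centre within 12 mm sideways of the pointer's centre line, 35 to 95 mm in front of the axis; disc at rest (under 0.05 rad/s); all four things upright (0.12 rad) on the disc within 100 mm of its axis; tin and jars upright, within 20 mm of their starts (y of service_bell in the frame of carousel between -0.012 and 0.012 m and x of service_bell in the frame of carousel between -0.095 and -0.035 m and velocity of joint disc between -0.05 and 0.05 rad/s and angle between each of service_bell, dough_timer, rubber_stamp, bottle_stopper, pea_tin, jam_jar, honey_jar's own z axis and vertical below 0.12 rad and height (world z) of each of service_bell, dough_timer, rubber_stamp, bottle_stopper above 0.022 m and horizontal distance between each of service_bell, dough_timer, rubber_stamp, bottle_stopper and carousel below 0.1 m and distance of each of pea_tin, jam_jar, honey_jar from where it was at the start of the episode below 0.02 m); the robot touches nothing.
It fails at once if the robot touches one of the four things that stand on the carousel (contact force between any of the fingers, the arm and service_bell above 0.5 N or contact force between any of the fingers, the arm and dough_timer above 0.5 N or contact force between any of the fingers, the arm and rubber_stamp above 0.5 N or contact force between any of the fingers, the arm and bottle_stopper above 0.5 N).
It fails at once if one of the four things is lifted off the disc (height (world z) of any of service_bell, dough_timer, rubber_stamp, bottle_stopper above 0.045 m).
It fails at once if the tin or a jar beside the carousel is shifted by more than 20 mm or tipped (distance of any of pea_tin, jam_jar, honey_jar from where it was at the start of the episode above 0.02 m or angle between any of pea_tin, jam_jar, honey_jar's own z axis and vertical above 0.3 rad).
It fails at once if the carousel is shoved or gripped with more than 25 N (contact force between any of the fingers, the arm and carousel above 25 N).
It also fails if it takes over 51 s, if anything falls off the work surface, if the arm or the gripper's body presses on something with over 40 N, if the wrist force passes 120 N, or if a joint passes its speed limit or range.

## Working session

There is one attempt and no reset: what is moved stays moved. The work goes in short steps, each a Python script; the robot and the scene stay as the last script left them, time stands still between calls to the robot, and variables do not carry over. Pictures are saved under pics/ and viewed, at most 10 in all, crops included, and the job is handed in when it is done.

```bash
mkdir -p pics; ls
cat > h.py <<'E'
import numpy as np, cv2
from station import ctrl,get_state,vision,ticket,models
def pts(cam,mask,d):
    i=vision.camera_info(cam);K=np.array(i["mtx"]);v,u=np.nonzero(mask&(d>0));z=d[v,u]
    P=np.c_[(u-K[0,2])/K[0,0]*z,(v-K[1,2])/K[1,1]*z,z]
    return (P-np.array(i["t"]))@np.array(i["R"]),u,v
E
python3 - <<'E'
from h import *
fs={}
for c in("top","side"):
    im,d=vision.grab_frame(c);cv2.imwrite(f"pics/{c}0.png",im);np.save(f"pics/{c}0.npy",d)
    for n in["carousel","service_bell","dough_timer","rubber_stamp","bottle_stopper","pea_tin","jam_jar","honey_jar"]:
        for r in models.masks_of(c,n)[:3]:
            P,_,_=pts(c,r["mask"],d)
            if len(P): print(c,n,round(r["p"],2),np.round(r["point"]),len(P),np.round(np.median(P,0),3),np.round(P.min(0),3),np.round(P.max(0),3))
print(get_state()["time"])
E
```

```text
pics
top carousel 0.81 [376. 246.] 9343 [ 0.574 -0.079  0.029] [ 0.399 -0.229 -0.008] [0.746 0.065 0.079]
top service_bell 0.9 [391. 222.] 841 [ 0.633 -0.107  0.068] [ 0.599 -0.146  0.026] [ 0.677 -0.071  0.097]
top dough_timer 0.97 [241. 201.] 682 [0.682 0.24  0.049] [ 0.653  0.209 -0.   ] [0.733 0.276 0.072]
top dough_timer 0.94 [248. 306.] 647 [0.432 0.216 0.049] [0.401 0.184 0.01 ] [0.464 0.252 0.071]
top dough_timer 0.61 [357. 226.] 736 [ 0.62  -0.033  0.077] [ 0.588 -0.073  0.023] [ 0.67  -0.001  0.098]
top rubber_stamp 0.63 [398. 259.] 354 [ 0.547 -0.122  0.051] [ 0.533 -0.158  0.038] [ 0.565 -0.096  0.108]
top bottle_stopper 0.48 [358. 262.] 197 [ 0.537 -0.039  0.053] [ 0.521 -0.056  0.028] [ 0.557 -0.023  0.09 ]
top pea_tin 0.96 [274. 244.] 899 [0.579 0.159 0.055] [ 0.544  0.123 -0.01 ] [0.633 0.196 0.065]
top jam_jar 0.91 [477. 252.] 708 [ 0.563 -0.313  0.085] [ 0.536 -0.374 -0.005] [ 0.603 -0.288  0.098]
top honey_jar 0.6 [471. 198.] 729 [ 0.692 -0.301  0.098] [ 0.671 -0.337  0.001] [ 0.724 -0.279  0.108]
top honey_jar 0.36 [273. 241.] 887 [0.58  0.159 0.055] [ 0.544  0.12
[... 581 characters left out ...]
.] 503 [ 0.55  -0.117  0.053] [ 0.525 -0.281 -0.004] [ 0.564 -0.037  0.102]
side rubber_stamp 0.35 [299. 194.] 1089 [ 0.62  -0.014  0.072] [ 0.587 -0.098  0.028] [0.654 0.003 0.094]
side bottle_stopper 0.71 [341. 200.] 383 [ 0.538 -0.033  0.05 ] [ 0.52  -0.085  0.025] [ 0.557 -0.019  0.086]
side pea_tin 0.77 [320. 278.] 2012 [0.58  0.18  0.052] [ 0.54   0.057 -0.003] [0.619 0.202 0.061]
side jam_jar 0.77 [328. 130.] 945 [ 0.567 -0.299  0.058] [ 0.537 -0.436 -0.005] [ 0.597 -0.285  0.089]
side jam_jar 0.16 [320. 278.] 1946 [0.58  0.18  0.052] [ 0.543  0.066 -0.003] [0.616 0.202 0.061]
side honey_jar 0.68 [271. 126.] 1133 [ 0.697 -0.289  0.063] [ 0.669 -0.519 -0.002] [ 0.738 -0.178  0.101]
0.9
```

Run:
```python
from h import *
im=cv2.imread("pics/top0.png");cv2.imwrite("pics/c0.png",cv2.resize(im[150:350,200:500],None,fx=2.6,fy=2.6,interpolation=cv2.INTER_CUBIC))
d=np.load("pics/top0.npy")
P,u,v=pts("top",np.ones((480,640),bool),d)
r=np.hypot(P[:,0]-.575,P[:,1]+.08)
# disc surface: fit min enclosing circle at z~0.028
s=(abs(P[:,2]-.028)<.006)&(r<.18)
print("enclosing",cv2.minEnclosingCircle(P[s,:2].astype(np.float32)),s.sum())
s=(P[:,2]>.055)&(P[:,2]<.09)&(r>.118)&(r<.16)
m=np.zeros((480,640),np.uint8);m[v[s],u[s]]=1
n,l,st,c=cv2.connectedComponentsWithStats(m)
ll=l[v,u]
for k in range(1,n):
    Q=P[ll==k];print("peg",len(Q),np.round(np.median(Q,0),3),np.round(c[k]))
```

```text
enclosing ((0.6001825332641602, -0.07973040640354156), 0.15577037632465363) 8466
peg 36 [ 0.719 -0.051  0.07 ] [365. 186.]
peg 36 [ 0.678 -0.178  0.07 ] [418. 205.]
peg 35 [0.629 0.049 0.071] [322. 222.]
peg 37 [ 0.546 -0.206  0.071] [431. 260.]
peg 35 [0.497 0.021 0.071] [332. 278.]
peg 24 [ 0.455 -0.108  0.072] [388. 298.]
```

View pics/c0.png

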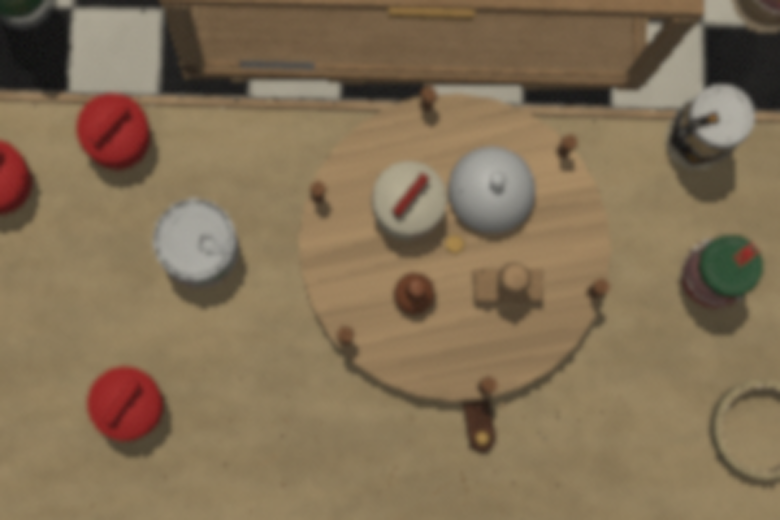

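View pics/side0.png

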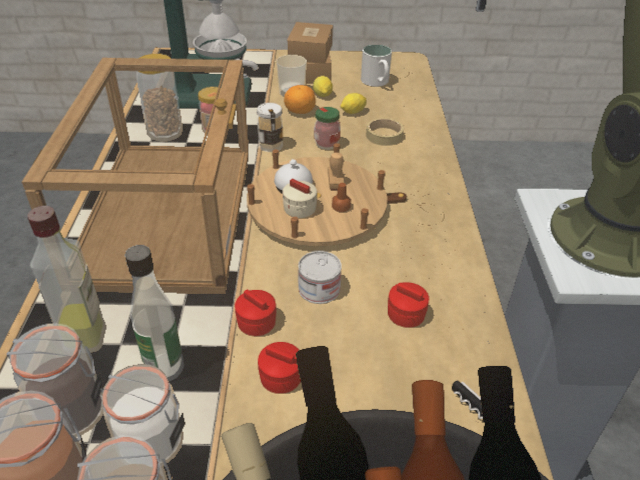

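The top view shows the disc with the bell at about (391,222), the stud of the pointer at about (385,318) and six pegs. One peg is nearly over the pointer. The bell has to go about 140° clockwise, so I'll push the right-hand peg round the front in one arc. First I need numbers for the pointer and the IK.

```bash
cat >> h.py <<'E'
from scipy.spatial.transform import Rotation as Ro
C=np.array([.5875,-.0788])
def pose(deg,z,r=.142):
    a=np.radians(deg);p=[C[0]+r*np.cos(a),C[1]+r*np.sin(a),z]
    t=np.array([-np.sin(a),np.cos(a),0]);z_=np.array([0,0,-1.])
    return p,np.roll(Ro.from_matrix(np.c_[np.cross(t,z_),t,z_]).as_quat(),1)
def rep(s):
    st=get_state();print(s,round(st["time"],2),np.round(st["tcp_pos"],3),np.round(st["contact_force"],1),round(st["qpos"][6],2))
def arc(a0,a1,v=.06,step=12):
    n=int(np.ceil(abs(a1-a0)/step))
    for a in np.linspace(a0,a1,n+1)[1:]:
        ctrl.movel(*pose(a,.045),max_speed=v);rep(round(a))
        if np.linalg.norm(get_state()["contact_force"])>15: print("HIGH");break
def look(name):
    im,d=vision.grab_frame("top");cv2.imwrite(f"pics/{name}.png",im)
    for r in models.masks_of("top","service_bell")[:2]:
        B,_,_=pts("top",r["mask"],d);B=B[B[:,2]>.04]
        c,R=cv2.minEnclosingCircle(B[:,:2].astype(np.float32));e=np.array(c)-C
        print("bell",round(r["p"],2),c,R,"r",np.hypot(*e),"deg to go cw",(np.degrees(np.arctan2(e[1],e[0]))+170.6)%360)
E
python3 - <<'E'
from h import *
ctrl.close_gripper();rep("shut")
ctrl.movep(*pose(-90,.2));rep("above")
ctrl.movel(pose(-90,.045)[0],max_speed=.12);rep("down")
arc(-90,-138)
look("p1")
E
```

```text
shut 1.72 [ 0.218 -0.586  0.231] [-0.3 -0.8  0.1] -0.15
above 3.6 [ 0.587 -0.223  0.2  ] [-0.2 -0.1 -0.2] -0.01
down 5.04 [ 0.588 -0.221  0.046] [ 0.1 -0.2 -0.6] -0.12
-102 5.68 [ 0.558 -0.218  0.045] [-0.3 -0.2  0.4] -0.29
-114 6.33 [ 0.53  -0.209  0.045] [ 0.9 -0.2  0.7] -0.47
-126 6.97 [ 0.505 -0.194  0.045] [ 0.1 -0.3  0.5] -0.65
-138 7.61 [ 0.482 -0.174  0.045] [-0.   0.5 -0.4] -0.84
bell 0.68 (0.5879795551300049, -0.07816722244024277) 0.14148010313510895 r 0.0007939650891860994 deg to go cw 223.44306351064523
bell 0.62 (0.6062255501747131, -0.1354365199804306) 0.04061272740364075 r 0.05965183672645306 deg to go cw 98.8952689576111
```

The bell has turned 40° clockwise with low forces and 99° remain, so I'll carry on to just short.

Run:
```python
from h import *
arc(-138,-228)
look("p2")
```

```text
-149 8.32 [ 0.466 -0.152  0.045] [-0.3 -0.5 -0. ] -1.01
-160 8.94 [ 0.454 -0.127  0.045] [0.3 0.5 0.1] -1.19
-172 9.56 [ 0.447 -0.1    0.045] [ 0.3  0.1 -0.7] -1.38
-183 10.18 [ 0.446 -0.072  0.045] [-0.1  0.6  0.6] -1.56
-194 10.79 [ 0.45  -0.044  0.045] [-0.6  0.1  0.2] -1.75
-206 11.41 [ 0.459 -0.018  0.045] [ 0.   0.1 -0.7] -1.93
-217 12.03 [0.473 0.006 0.045] [-1.2 -0.6  0.2] -2.1
-228 12.64 [0.492 0.026 0.045] [ 1.  -0.4 -0.2] -2.27
bell 0.58 (0.5309629440307617, -0.09666772931814194) 0.04025154560804367 r 0.059293291767746996 deg to go cw 8.138397064981092
```

Run:
```python
from h import *
arc(-228,-235,v=.03)
ctrl.movel(*pose(-228,.045),max_speed=.06)
ctrl.movel(pose(-228,.2)[0]);rep("up")
p,q=pose(-170,.3,.26)
try: ctrl.movel(p)
except ctrl.Unreachable as e: print("unreach",e)
rep("back");look("p3")
im,d=vision.grab_frame("top");cv2.imwrite("pics/c3.png",cv2.resize(im[150:350,200:500],None,fx=2.6,fy=2.6))
```

```text
-235 13.47 [0.506 0.038 0.045] [-0.1  0.2 -0.3] -2.38
up 15.09 [0.492 0.027 0.199] [ 0.4  0.  -0.1] -2.37
back 16.86 [ 0.332 -0.123  0.3  ] [ 0.9 -0.1 -1.2] -2.11
```

View pics/c3.png

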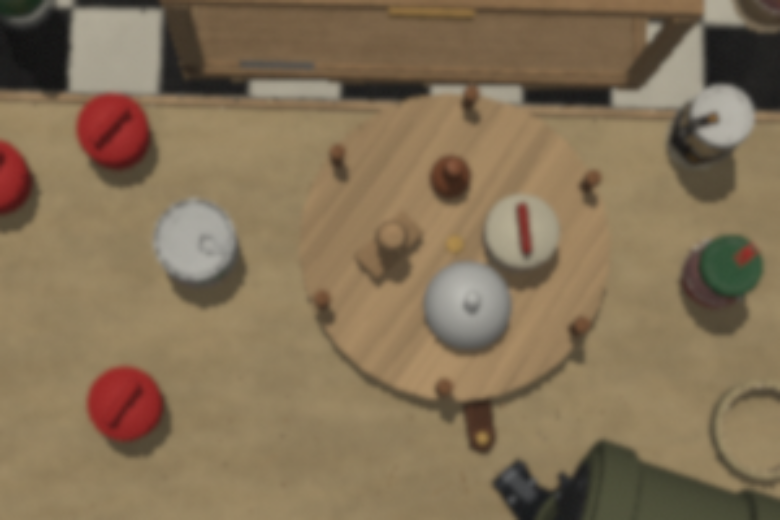

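The bell stands at about crop (468,306), close to the line from the hub (455,243) to the stud (482,437), and nothing else has been disturbed. The network missed it, so I'll measure it from depth.

Run:
```python
from h import *
im,d=vision.grab_frame("top")
m=np.zeros((480,640),np.uint8);cv2.circle(m,(380,268),22,1,-1)
P,u,v=pts("top",m>0,d);P=P[P[:,2]>.045]
c,R=cv2.minEnclosingCircle(P[:,:2].astype(np.float32));k=P[P[:,2]>.086]
ax=np.radians(-170.6);f=np.array([np.cos(ax),np.sin(ax)]);l=np.array([-f[1],f[0]])
for n,p in(("circle",np.array(c)),("knob",k[:,:2].mean(0))):
    e=p-C;print(n,p,R,"front",e@f,"side(+ = still cw... ccw of pointer)",e@l)
print(get_state()["time"])
```

```text
circle [ 0.53431678 -0.09328323] 0.04520679637789726 front 0.054834573352807524 side(+ = still cw... ccw of pointer) 0.005602549245079127
knob [ 0.52990335 -0.09005597] 0.04520679637789726 front 0.05866163879539812 side(+ = still cw... ccw of pointer) 0.0016977974530953959
17.0583
```

```bash
python3 -c "
from h import *
ctrl.pause(.5);print(ticket.close_job())"
```

```text
the job is handed in; nothing more can be done
None
```

The job is handed in, though no verdict came back: the bell stands at the front about 2 mm off the pointer's centre line (12 mm allowed) and 59 mm out from the axis, the last picture shows everything upright with the tin and jars in place, and the arm is clear.

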